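# Seat a lens barrel in the V-block and hold it down

### The arm

A 6-joint arm with a two-finger parallel gripper is mounted at the origin on a cart in front of the work surface, level with it; the furniture and walls round the work are solid. World frame = base frame: x ahead of the robot, y to its left, z up, the work surface at z = 0. Lengths are in mm, angles in degrees, forces in N, time in s.
With the tool pointing down it reaches from about 300 to 850 mm from the base axis. Payload 4.2 kg.
Tool frame: the origin (TCP) lies midway between the tips of the shut fingers; the grasp point (between the pads) lies 19 mm behind it; z points along the fingers, y is the line along which they close (so a half turn about z gives the same grasp; the last joint's range is limited). The gripper opens to 91 mm and grips with 3 to 60 N. Pads are 32 mm wide; open, the fingers measure 118 mm over their backs; the gripper's body (76 mm by 178 mm) begins 60 mm behind the grasp point.
Start: joints at [-69.901, 18.312, 89.639, -0, 72.044, -1.146], TCP at [208.362, -535.937, 213.976] pointing down, gripper open.
Joint ranges: [-177.97, 177.97], [-48.28, 115.42], [12.27, 149.76], [-77.06, 257.06], [2.81, 150.46], [-146.56, 146.56]. Speed limits (degrees/s): [147.25, 147.25, 180, 180, 180, 180].

### API

Orientations are given as [roll, pitch, yaw] about the fixed x, y, z axes, in that order (R = Rz(yaw) Ry(pitch) Rx(roll)).
In Python, from workcell import state, grab_frame, camera_model, job_done gives the robot as it stands.
- The arm moves only by the shell command python3 -m pendant FILE [OPENING] [FORCE], which reads ROWS from the file FILE. ROWS is a JSON list of rows, 1 to 8 of them, each of 6 numbers: dx, dy, dz in shares of the most that a row can go, 1 being 50 mm, then a rotation vector rx, ry, rz in degrees; each row shifts and turns the commanded pose from where the row before left it, along the tool's axes as they then stand; what a row does not reach is not made up. A row lasts 1/10 s, in which the tool goes at most 50 mm and 8.59 degrees, less where a joint would pass 70% of its speed; a pose out of reach is approached as far as the arm can. OPENING is the finger opening in mm, set as the command begins (- or left out keeps the last). The fingers move at their own pace and stop on an object; FORCE is the grip in N (left out, the last holds). Time passes only in rows, so rows that do not move let the fingers close. It prints the time, the measured TCP pose, the force, the opening and the grip force at its end. Input that does not fit is refused with a message, and nothing moves.
- state(): the state, without advancing time (a new reading comes with each control period).
- grab_frame(name): name is "side" or "top"; returns the picture (384x512x3 uint8, blue, green, red); there is no depth.
- camera_model(name): a dict with "fx", "fy", "cx", "cy" (pixels), "D" ([k1, k2, p1, p2, k3] as OpenCV has them; the pictures are not rectified), "T" (4x4, takes a point from camera to world coordinates). Camera axes: x right, y up, looking along -z (the intrinsics and any distortion apply to the point x, -y, -z); pixel columns grow to the right and rows downward; lengths in mm; the calibration is good to about 2 mm. A picture is of the moment at which its call begins. camera_model takes no time and is no camera call.
- job_done(): hands the job in; it is judged then, once.
The state is a dict: "time_s": time; "qpos": joint angles; "qvel": joint speeds; "effort": joint torques, N m; "ee_pos": TCP position; "ee_rot": TCP orientation; "force": force on the tool from outside, world axes, zero at the start; "torque": the same for the moment, N m; "gripper_width": finger opening in mm; "gripper_force": force on a finger pad.
Only numpy, scipy, OpenCV 4.12 (cv2) and the standard library are available. Lean on these libraries where they do the work, as an engineer would, in place of code of your own. Each camera call takes 0.05 s, during which the arm holds its last target. There are 200 camera calls.

### The job

Wind the red-handled handwheel of the small bench fixture counter-clockwise (seen from above) until the tailstock it drives is fully back against its stop and no longer reaches over the V-block; do it with the wheel, not by pushing the tailstock. Then take the black lens barrel from its rest and lay it along the V-block, midway along the V, so that it bears on both flanks. Finish while still holding it there: keep the fingers on the barrel and press it steadily straight down with about 15 N (firm, well above its own weight, never more than about 50 N), without letting go. Leave the loupe, the cleaner bottle and the ring gauge alone.

Things in the scene. Friction and masses are not known exactly. Their poses are not given: they have to be found in the camera images.
- fixture: Fixed bench fixture, base plate 250 x 110 x 12 mm, dark steel. Origin: centre of its underside; z up; x runs along the V, from the steel V-block (-x end) past the blue tailstock to the handwheel (+x end). V: x -102 to -42 mm, middle x = -72, y = 0; block 45 mm wide, top at z = 38. Seated barrel: axis along x at y = 0, z = 52 mm. Tailstock tops out at 70 mm, the handwheel's handle at 131.
- flank_left: The 45 degree flank of the 90 degree V on the fixture's +y side (steel, 60 mm long, upper edge 20 mm from the middle plane). Origin: middle of the line where the two flanks would meet, x = -72, y = 0, z = 18 mm of the fixture; axes as the fixture's.
- flank_right: The flank of the V on the fixture's -y side; origin and axes as for flank_left.
- tailstock: Blue tailstock block (46 x 34 x 42 mm) with a steel quill and a white round pad (29 mm across) that points at the V. It slides along the fixture's x and is not to be pushed by hand. Origin: centre of the pad's face, at y = 0, z = 52 mm of the fixture; x = -58 mm fully forward (reaching over the V), x = -28 mm when home against the brass stop screw.
- quill (a joint): Slide of the tailstock in m: 0 fully forward, 0.030 fully back, touching its stop. 5 mm per radian of the handwheel.
- handwheel (a joint): Angle of the handwheel in rad: 0 with the tailstock fully forward, 6.0 (hard stop) with it home; grows counter-clockwise seen from above. Starts between 0 and 1.5. At angle a the handle stands in direction a from the fixture's x axis. It stays where left; turning takes about 1.5 N at the handle.
- handle (a point): Point on the axis of the red upright handle of the handwheel, 18 mm below its top, 113 mm above the bench. The handle is 17 mm across, 37 mm tall, 37 mm from the wheel's axis, and spins freely, so it can be gripped from above and carried round a circle without turning the gripper. The wheel's rim (92 mm across) has its top 93 mm above the bench, 20 mm below this point.
- wheel_hub (a point): Point on the vertical axis of the handwheel, at x = 70 mm, y = 0, z = 94 mm of the fixture. Beware: a measuring microscope stands on the bench to the left of the wheel, taking up x beyond 0.48 m, y from 0.15 to 0.55 m and up to over 0.5 m high in the robot's frame; swing the arm round it on the robot's side.
- lens_rest: Low grey plastic rest, 56 x 40 mm, 10 mm high, fixed to the bench, with two rails along its x on which the barrel lies. Origin: centre of its underside.
- lens_barrel: Black lens barrel, a plain cylinder 48 mm in diameter and 70 mm long with glass ends and one brass ring, polished (slides easily on the flanks), 0.11 to 0.23 kg. Origin: its centre. Its x axis is the axis of the cylinder and lies level; either end may point either way. On the rest its centre is 32 mm above the bench.
- loupe: Black eye loupe standing on its rim, 37 mm across, 34 mm high; not to be moved. Origin: centre of its underside.
- cleaner_bottle: White bottle with a blue spout, 35 mm across, 90 mm high; not to be moved. Origin: centre of its underside.
- ring_gauge: Steel ring gauge, 45 mm across, 16 mm high; not to be moved. Origin: centre of its underside.
Not all that is in view belongs to the job. Of the things that look like the lens_barrel, the largest one is meant.

How it is judged (in metres and radians):
On the way, in this order (a step that is already met when the one before it is completed fails the run):
1. the tailstock is wound back to within 1.5 mm of its stop while the barrel still lies on its rest (value of joint quill above 0.0285 m and horizontal distance between lens_barrel and lens_rest below 0.02 m), for 0.2 s.
2. the barrel is lifted clear of its rest in the fingers (height (world z) of lens_barrel above 0.045 m and contact force between the fingers and lens_barrel above 1 N and contact force between lens_barrel and lens_rest below 0.05 N), for 0.1 s.
3. the barrel lies in the V, touching both flanks (x of lens_barrel in the frame of fixture between -0.08 and -0.064 m and y of lens_barrel in the frame of fixture between -0.0025 and 0.0025 m and z of lens_barrel in the frame of fixture between 0.049 and 0.0545 m and angle between the x axis of lens_barrel and the x axis of fixture, either way round below 0.06 rad and contact force between each of flank_left, flank_right and lens_barrel above 0.3 N), for 0.1 s.
At the end, for the whole second after the job is handed in: Tailstock within 1.5 mm of its stop; barrel along the V (0.06 rad), within 2.5 mm of its middle plane, 3 mm of seated height and 8 mm of mid-length, bearing on each flank with 2.5 to 30 N (about 5 to 40 N straight down), fingers still on it with over 3 N, still (value of joint quill above 0.0285 m and x of lens_barrel in the frame of fixture between -0.08 and -0.064 m and y of lens_barrel in the frame of fixture between -0.0025 and 0.0025 m and z of lens_barrel in the frame of fixture between 0.049 and 0.0545 m and angle between the x axis of lens_barrel and the x axis of fixture, either way round below 0.06 rad and contact force between flank_left and lens_barrel between 2.5 and 30 N and contact force between flank_right and lens_barrel between 2.5 and 30 N and contact force between the fingers and lens_barrel above 3 N and linear speed of lens_barrel below 0.02 m/s); the arm keeps its last pose, push and grip.
It fails at once if the tailstock is pushed by the arm or fingers (contact force between any of the fingers, the arm and tailstock above 3 N).
It fails at once if the barrel is rammed into the V (over 36 N on a flank, about 50 N straight down) (contact force between any of flank_left, flank_right and lens_barrel above 36 N).
It fails at once if the loupe, the cleaner bottle or the ring gauge is moved more than 20 mm or tipped (distance of any of loupe, cleaner_bottle, ring_gauge from where it was at the start of the episode above 0.02 m or angle between any of loupe, cleaner_bottle, ring_gauge's own z axis and vertical above 0.4 rad).
It also fails if it takes over 62 s, if anything falls off the work surface, if the arm or the gripper's body presses on something with over 40 N, if the wrist force passes 120 N, or if a joint passes its speed limit or range.

## Working session

There is one attempt and no reset: what is moved stays moved. The work goes in short steps, Python scripts to look and compute and a shell command to move; the robot and the scene stay as the last step left them, time stands still between calls to the robot, and variables do not carry over. Pictures are saved under pics/ and viewed, at most 10 in all, crops included, and the job is handed in when it is done.

```bash
ls; mkdir -p pics
python3 - <<'E'
from workcell import *
import cv2
for n in("side","top"):
    cv2.imwrite(f"pics/{n}0.png",grab_frame(n)); m=camera_model(n); print(n,m)
s=state();print(s)
E
```

```text
pics
side {'fx': 386.31438928269085, 'fy': 386.31438928269085, 'cx': 259.91389905864145, 'cy': 185.3784199274505, 'D': array([-0.0753679,  0.       ,  0.       ,  0.       ,  0.       ]), 'T': array([[-9.97396571e-01,  1.76666335e-02, -6.99140251e-02,
         4.62837579e+02],
       [-7.16160105e-02, -3.56142656e-01,  9.31683184e-01,
         6.69110359e+02],
       [-8.43966120e-03,  9.34264576e-01,  3.56480678e-01,
         4.29962365e+02],
       [ 0.00000000e+00,  0.00000000e+00,  0.00000000e+00,
         1.00000000e+00]])}
top {'fx': 394.92247980818337, 'fy': 394.92247980818337, 'cx': 251.72100195193372, 'cy': 199.08595988702794, 'D': array([-0.00281481,  0.        ,  0.        ,  0.        ,  0.        ]), 'T': array([[ 3.53974792e-03,  9.80813768e-01, -1.94914910e-01,
         3.64161944e+02],
       [-9.99971674e-01,  4.76649252e-03,  5.82507434e-03,
        -2.35259627e+02],
       [ 6.64237358e-03,  1.94888770e-01,  9.80802858e-01,
         9.88335387e+02],
       [ 0.00000000e+00,  0.00000000e+00,  0.00000000e+00,
         1.00000000e+00]])}
{'time_s': 0.1, 'qpos': array([-6.99025355e+01,  1.83479012e+01,  8.96980962e+01, -1.74791606e-03,
        7.20421663e+01, -1.14631116e+00]), 'qvel': array([-0.09376509, -0.13704162, -0.06195919,  0.00073008, -0.09118175,
       -0.01564839]), 'effort': array([-4.66483743e-04, -4.13334668e+01, -2.32510006e+01,  7.29159010e-02,
        4.21718310e-02, -5.71860630e-05]), 'ee_pos': array([ 208.18357436, -535.5273347 ,  213.21405087]), 'ee_rot': array([-1.79911821e+02, -1.02165259e-04,  2.12443158e+01]), 'force': array([-0.45852   , -0.10686402,  0.11170934]), 'torque': array([0.05281835, 0.01549297, 0.0788388 ]), 'gripper_force': 0.0, 'gripper_width': 90.89427359907863}
```

View pics/top0.png

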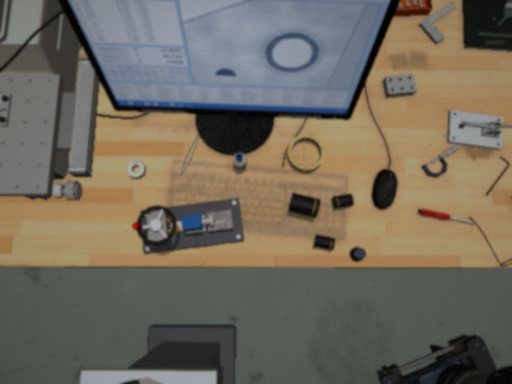

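View pics/side0.png

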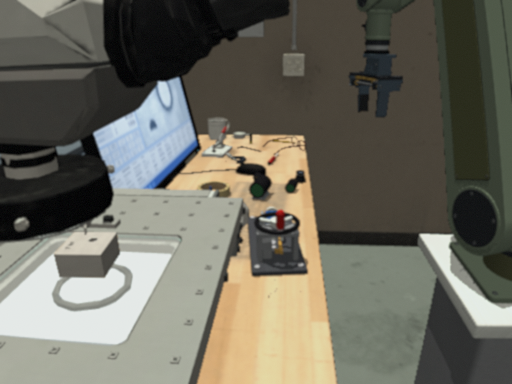

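Top view: the wheel is at about (158,228) with its red handle at (136,226). The V-block is at about (220,220), the large barrel at (304,205), the bottle spout at (240,160), and the loupe at about (358,254). I'll enlarge it for measuring.

```bash
cat > h.py <<'E'
import numpy as np, cv2
from workcell import *
def ray(n,uv):
    m=camera_model(n);K=np.array([[m['fx'],0,m['cx']],[0,m['fy'],m['cy']],[0,0,1.]])
    p=cv2.undistortPoints(np.array([[uv]],float),K,m['D'])[0,0]
    return m['T'][:3,3],m['T'][:3,:3]@np.array([p[0],-p[1],-1])
def at(n,uv,z):
    o,d=ray(n,uv);return o+d*(z-o[2])/d[2]
def proj(n,P):
    m=camera_model(n);K=np.array([[m['fx'],0,m['cx']],[0,m['fy'],m['cy']],[0,0,1.]])
    c=m['T'][:3,:3].T@(np.array(P,float)-m['T'][:3,3])
    return cv2.projectPoints(np.array([[c[0],-c[1],-c[2]]]),np.zeros(3),np.zeros(3),K,m['D'])[0][0,0]
E
python3 - <<'E'
from h import *
im=cv2.imread('pics/top0.png');f=6
a=cv2.resize(im[192:258,125:255],None,fx=f,fy=f,interpolation=cv2.INTER_CUBIC)
cv2.imwrite('pics/c1.png',a)
a=cv2.resize(im[150:270,230:380],None,fx=5,fy=5,interpolation=cv2.INTER_CUBIC);cv2.imwrite('pics/c2.png',a)
h=cv2.cvtColor(im,cv2.COLOR_BGR2HSV)
red=((h[...,0]<8)|(h[...,0]>172))&(h[...,1]>150)&(h[...,2]>90)
red[:, 200:]=0; ys,xs=np.nonzero(red);print('red',len(xs),xs.mean(),ys.mean(),xs.min(),xs.max(),ys.min(),ys.max())
g=(im.max(2)<75).astype(np.uint8)
cs,_=cv2.findContours(g,cv2.RETR_EXTERNAL,cv2.CHAIN_APPROX_NONE)
for c in cs:
    if cv2.contourArea(c)>60:
        r=cv2.minAreaRect(c)
        if r[0][1]<265 and r[0][1]>150: print([np.round(q,1) for q in r],cv2.contourArea(c))
E
```

```text
red 31 135.41935483870967 225.25806451612902 133 138 222 228
[array([357., 254.]), array([12., 14.]), np.float64(90.0)] 132.0
[array([323.9, 242.2]), array([19.4, 12.2]), np.float64(11.3)] 210.0
[array([188.6, 225.9]), array([ 45.4, 103.4]), np.float64(84.8)] 3951.5
[array([342.1, 201.3]), array([12.3, 20.8]), np.float64(77.5)] 214.0
[array([303.8, 205.7]), array([29.1, 20. ]), np.float64(13.2)] 495.5
[array([384. , 188.7]), array([22.9, 39.8]), np.float64(9.5)] 719.5
[array([435.3, 168.3]), array([14.6, 23. ]), np.float64(65.0)] 85.5
```

View pics/c1.png

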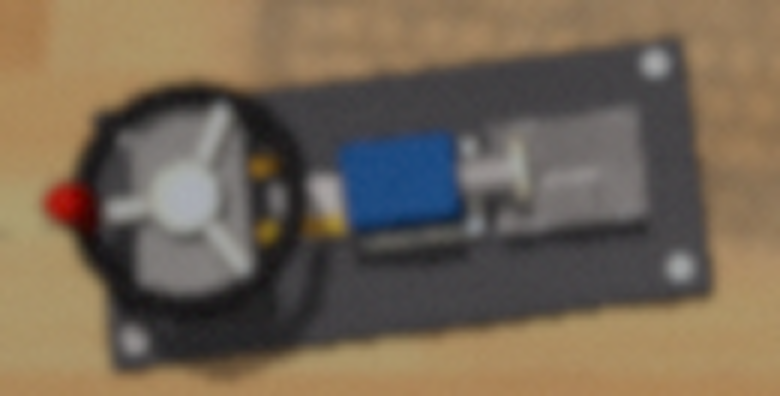

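View pics/c2.png

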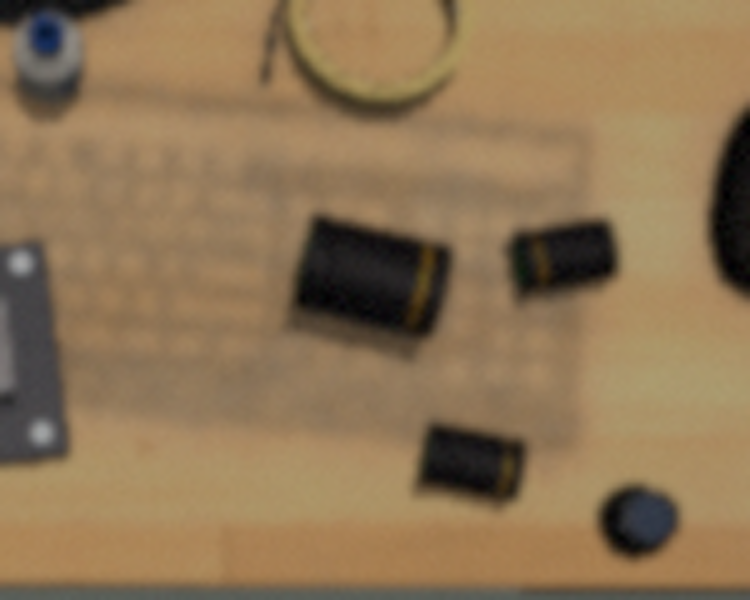

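The crop shows all the plate corners, the hub at crop (185,195), and the handle at (68,203), which puts it near angle 0. The barrel's axis is tilted about 13° in the image, with free space around it. Its brass ring is at the right end.

Run:
```python
from h import *
c=lambda x,y:((x+.5)/6-.5+125,(y+.5)/6-.5+192)
P={k:at('top',c(*v),12) for k,v in dict(TR=(682,38),BR=(712,293),BL=(118,370)).items()}
for k,v in P.items():print(k,v.round(1))
ctr=(P['TR']+P['BL'])/2; ex=P['BL']-P['BR'];ey=P['BR']-P['TR'];print('ctr',ctr,np.linalg.norm(ex),np.linalg.norm(ey),np.degrees(np.arctan2(ex[1],ex[0])),np.degrees(np.arctan2(ey[1],ey[0])))
hub=at('top',c(185,195),96);print('hub',hub)
hd=at('top',c(68,203),129);print('handle',hd,at('top',(135.42,225.26),125))
e=np.array([ex[0],ex[1]])/np.linalg.norm(ex[:2]);n=np.array([-e[1],e[0]])
print('ctr from hub',hub[:2]-70*e)
# bright screws
im=cv2.imread('pics/top0.png')
b=at('top',(303.8,205.7),32);print('barrel',b)
t=np.radians(13.2);d=np.array([np.cos(t),np.sin(t)])
q=[at('top',np.array([303.8,205.7])+s*14*d,32) for s in(-1,1)];v=q[0]-q[1];print(np.linalg.norm(v),np.degrees(np.arctan2(v[1],v[0])))
# V block center from crop top face corners
V=[at('top',c(*p),38) for p in((507,120),(637,105),(648,222),(515,230))];print(np.round(V,1),np.mean(V,0))
for nm,p,z in(('bottle',(240,157),80),('loupe',(358,253),34),('ring',(136,169),16)):print(nm,at('top',p,z).round())
# side cross-check of handle: red in side image
s=cv2.imread('pics/side0.png');h=cv2.cvtColor(s,cv2.COLOR_BGR2HSV)
red=((h[...,0]<8)|(h[...,0]>172))&(h[...,1]>150)&(h[...,2]>80);red[:205]=0;red[240:]=0
ys,xs=np.nonzero(red);print('sidered',xs.mean(),ys.mean(),xs.min(),xs.max(),ys.min(),ys.max());print('proj',proj('side',[*hd[:2],113]),proj('side',[*hd[:2],131]))
```

```text
TR [ 561.  -207.1   12. ]
BR [ 454.  -220.5   12. ]
BL [421.6  21.8  12. ]
ctr [491.32291406 -92.65676609  12.        ] 244.43878998807025 107.82177178434995 97.62450957023626 -172.843914318026
hub [482.53286978 -21.97507723  96.        ]
handle [475.02880279  12.55778437 129.        ] [475.88606233  14.82140462 125.        ]
ctr from hub [491.82049729 -91.3561984 ]
barrel [ 538.22839126 -369.27540284   32.        ]
68.6730406766689 76.79516639394643
[[ 521.5 -137.1   38. ]
 [ 527.9 -189.8   38. ]
 [ 480.1 -194.9   38. ]
 [ 476.6 -141.4   38. ]] [ 501.53206769 -165.82335518   38.        ]
bottle [ 647. -212.   80.]
loupe [ 423. -497.   34.]
ring [634.  54.  16.]
sidered 279.787037037037 218.5462962962963 276 284 210 228
proj [279.88444904 218.41059067] [279.98614251 209.6842828 ]
```

```bash
echo '[[0, 0, 0, 0, 0, -8.5], [0, 0, 0, 0, 0, -8.5], [0, 0, 0, 0, 0, -8.5], [0, 0, 0, 0, 0, -8.5], [0, 0, 0, 0, 0, -8.5], [0, 0, 0, 0, 0, -8.5], [0, 0, 0, 0, 0, -8.5], [0, 0, 0, 0, 0, -8.5]]' > next.json && python3 -m pendant next.json 50 20; echo '[[0, 0, 0, 0, 0, -8.2], [0, 0, 0, 0, 0, 0]]' > next.json && python3 -m pendant next.json
cat >> h.py <<'E'
TH=np.radians(97.4);C=np.array([491.4,-92.2])
def fx(p):
    d=np.array(p[:2])-C;e=np.array([np.cos(TH),np.sin(TH)]);return np.array([d@e,d@[-e[1],e[0]]])
def delta(target):  # world xyz -> move in the tool's axes
    from scipy.spatial.transform import Rotation as R
    s=state();return R.from_euler('xyz',s['ee_rot'],degrees=True).inv().apply(np.array(target)-s['ee_pos'])
E
python3 - <<'E'
from h import *
s=state();print(s['ee_pos'],s['ee_rot'],s['time_s'],delta([475.3,13.5,170]),fx([475.3,13.5]))
E
```

```text
time_s: 0.9
ee_pos: [208.3, -535.6, 213.4]
ee_rot: [-180.0, -0.1, 89.6]
force: [-0.5, 0.4, -0.4]
gripper_width: 50.3
gripper_force: 0.0
time_s: 1.1
ee_pos: [208.2, -535.7, 213.5]
ee_rot: [-180.0, -0.1, 97.4]
force: [-0.5, -0.2, 0.0]
gripper_width: 49.9
gripper_force: 0.0
[ 208.22960821 -535.68188482  213.5190497 ] [-1.79986903e+02 -5.19107573e-02  9.74275749e+01] 1.1 [510.00914542 335.83377121  43.90437525] [106.89325097   2.35221116]
```

Units first: shifts go in shares of 50 mm. So 21 mm is 0.42, 32 mm is 0.64.

```bash
echo '[[0.64, 0.42, 0, 0, 0, 0], [0.64, 0.42, 0, 0, 0, 0], [0.64, 0.42, 0, 0, 0, 0], [0.64, 0.42, 0, 0, 0, 0], [0.64, 0.42, 0, 0, 0, 0], [0.64, 0.42, 0, 0, 0, 0], [0.64, 0.42, 0, 0, 0, 0], [0.64, 0.42, 0, 0, 0, 0]]' > next.json && python3 -m pendant next.json ; echo '[[0.64, 0.42, 0, 0, 0, 0], [0.64, 0.42, 0, 0, 0, 0], [0.64, 0.42, 0, 0, 0, 0], [0.64, 0.42, 0, 0, 0, 0], [0.64, 0.42, 0, 0, 0, 0], [0.64, 0.42, 0, 0, 0, 0], [0.64, 0.42, 0, 0, 0, 0], [0.6, 0.42, 0.4, 0, 0, 0]]' > next.json && python3 -m pendant next.json; echo '[[0, 0, 0.4, 0, 0, 0], [0, 0, 0, 0, 0, 0], [0, 0, 0, 0, 0, 0]]' > next.json && python3 -m pendant next.json
python3 - <<'E'
from h import *
print(delta([475.3,13.5,100]))
for n in('side','top'):cv2.imwrite(f'pics/{n}1.png',grab_frame(n))
a=cv2.imread('pics/side1.png')[120:290,180:340];b=cv2.imread('pics/top1.png')[160:290,100:260]
cv2.imwrite('pics/d1.png',np.hstack([cv2.resize(a,(400,425)),cv2.resize(b,(400,425))]))
E
```

```text
time_s: 1.9
ee_pos: [342.1, -258.8, 213.9]
ee_rot: [180.0, 0.0, 97.2]
force: [1.4, -0.6, 0.4]
gripper_width: 50.1
gripper_force: 0.0
time_s: 2.7
ee_pos: [477.7, 15.0, 195.8]
ee_rot: [179.7, 0.0, 97.3]
force: [0.9, -1.0, -0.5]
gripper_width: 50.1
gripper_force: 0.0
time_s: 3.0
ee_pos: [475.2, 13.1, 174.0]
ee_rot: [-179.9, 0.0, 97.3]
force: [-0.0, 0.7, 0.7]
gripper_width: 50.5
gripper_force: 0.0
[ 0.34613161  0.23560121 73.96124734]
```

View pics/d1.png

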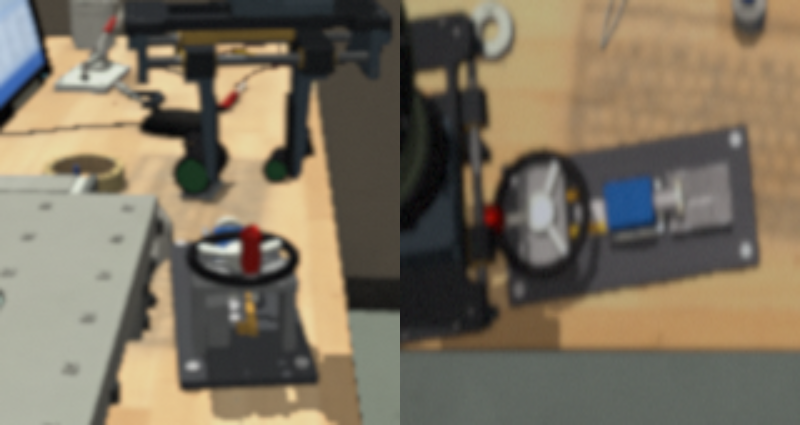

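In the side crop the fingers sit about evenly on both sides of the red handle, at (250,250). I'll descend and close.

In the tool's units: 20 mm is 0.4, 14 mm is 0.28.

```bash
echo '[[0, 0, 0.4, 0, 0, 0], [0, 0, 0.4, 0, 0, 0], [0, 0, 0.4, 0, 0, 0], [0, 0, 0.28, 0, 0, 0], [0, 0, 0, 0, 0, 0]]' > next.json && python3 -m pendant next.json; echo '[[0, 0, 0, 0, 0, 0], [0, 0, 0, 0, 0, 0], [0, 0, 0, 0, 0, 0], [0, 0, 0, 0, 0, 0], [0, 0, 0, 0, 0, 0], [0, 0, 0, 0, 0, 0]]' > next.json && python3 -m pendant next.json 5 20;python3 -c "
from h import *
print(fx(state()['ee_pos']),state()['force'])"
```

```text
time_s: 3.6
ee_pos: [474.6, 12.6, 99.4]
ee_rot: [-179.9, -0.0, 97.3]
force: [-0.2, -0.5, -0.1]
gripper_width: 50.0
gripper_force: 0.0
time_s: 4.2
ee_pos: [475.7, 13.3, 100.4]
ee_rot: [180.0, 0.0, 97.5]
force: [-1.1, -0.7, 3.4]
gripper_width: 16.4
gripper_force: 20.0
[106.64747396   1.98212341] [-1.14483847 -0.69619765  3.41150762]
```

```bash
python3 -c "
import numpy as np
a=np.radians(3+17*np.arange(21));p=np.c_[37*np.cos(a),-37*np.sin(a)].round(1)
d=np.diff(p,axis=0).round(1);print(d.tolist())"
```

```text
[[-2.1, -10.8], [-5.3, -9.6], [-7.8, -7.6], [-9.7, -5.1], [-10.7, -2.0], [-10.9, 1.3], [-10.0, 4.3], [-8.3, 7.1], [-5.9, 9.3], [-2.9, 10.5], [0.3, 10.9], [3.4, 10.4], [6.4, 8.9], [8.7, 6.7], [10.2, 3.8], [10.9, 0.7], [10.7, -2.6], [9.4, -5.5], [7.4, -8.1], [4.7, -9.9]]
```

```bash
echo '[[-0.042, -0.216, 0, 0, 0, 0], [-0.106, -0.192, 0, 0, 0, 0], [-0.156, -0.152, 0, 0, 0, 0], [-0.194, -0.102, 0, 0, 0, 0], [-0.214, -0.04, 0, 0, 0, 0], [0, 0, 0, 0, 0, 0], [0, 0, 0, 0, 0, 0]]' > next.json && python3 -m pendant next.json; python3 -c "
from h import *
s=state();q=fx(s['ee_pos'])-[70,0];print(q,np.hypot(*q),np.degrees(np.arctan2(q[1],q[0])),s['force'])"
```

```text
time_s: 4.9
ee_pos: [445.7, -27.7, 100.3]
ee_rot: [180.0, 0.1, 97.4]
force: [2.0, -1.6, 6.9]
gripper_width: 16.3
gripper_force: 20.0
[-0.15822915 37.04302398] 37.04336191759695 90.24473724201117 [ 2.02605306 -1.63428494  6.90220127]
```

```bash
echo '[[-0.218, 0.026, 0, 0, 0, 0], [-0.2, 0.086, 0, 0, 0, 0], [-0.166, 0.142, 0, 0, 0, 0], [-0.118, 0.186, 0, 0, 0, 0], [-0.058, 0.21, 0, 0, 0, 0], [0.006, 0.218, 0, 0, 0, 0], [0, 0, 0, 0, 0, 0]]' > next.json && python3 -m pendant next.json; echo '[[0.068, 0.208, 0, 0, 0, 0], [0.128, 0.178, 0, 0, 0, 0], [0.174, 0.134, 0, 0, 0, 0], [0.204, 0.076, 0, 0, 0, 0], [0.218, 0.014, 0, 0, 0, 0], [0, 0, 0, 0, 0, 0]]' > next.json && python3 -m pendant next.json;echo '[[0.214, -0.052, 0, 0, 0, 0], [0.188, -0.11, 0, 0, 0, 0], [0.148, -0.162, 0, 0, 0, 0], [0, 0, 0, 0, 0, 0], [0, 0, 0, 0, 0, 0]]' > next.json && python3 -m pendant next.json; python3 -c "
from h import *
s=state();q=fx(s['ee_pos'])-[70,0];print(q,np.hypot(*q),np.degrees(np.arctan2(q[1],q[0]))%360,s['force'])"
```

```text
time_s: 5.6
ee_pos: [493.8, -58.4, 100.3]
ee_rot: [-180.0, -0.0, 97.4]
force: [-0.5, 0.6, 8.2]
gripper_width: 16.4
gripper_force: 20.0
time_s: 6.2
ee_pos: [518.4, -14.5, 100.4]
ee_rot: [-180.0, -0.0, 97.5]
force: [1.4, 1.6, 6.8]
gripper_width: 16.4
gripper_force: 20.0
time_s: 6.7
ee_pos: [497.8, 10.5, 100.3]
ee_rot: [-179.9, -0.1, 97.4]
force: [-0.1, 3.3, 8.5]
gripper_width: 16.5
gripper_force: 20.0
[ 31.02740028 -19.59152884] 36.695061938821624 327.73059202494557 [-0.14106214  3.3296751   8.50808229]
```

In the tool's units: -5 mm is -0.1, -4.9 mm is -0.098.

```bash
echo '[[0.052, -0.098, 0, 0, 0, 0], [0.042, -0.1, 0, 0, 0, 0], [0, 0, 0, 0, 0, 0], [0, 0, 0, 0, 0, 0]]' > next.json && python3 -m pendant next.json; echo '[[0.012, -0.04, 0, 0, 0, 0], [0, 0, 0, 0, 0, 0], [0, 0, 0, 0, 0, 0]]' > next.json && python3 -m pendant next.json
python3 - <<'E'
from h import *
s=state();q=fx(s['ee_pos'])-[70,0];print(q,np.degrees(np.arctan2(q[1],q[0]))%360,s['force'])
cv2.imwrite('pics/top2.png',grab_frame('top'))
cv2.imwrite('pics/c3.png',cv2.resize(cv2.imread('pics/top2.png')[192:258,125:255],None,fx=6,fy=6,interpolation=cv2.INTER_CUBIC))
E
```

```text
time_s: 7.1
ee_pos: [487.9, 13.5, 100.3]
ee_rot: [-179.9, -0.0, 97.4]
force: [0.9, 1.3, 8.1]
gripper_width: 16.2
gripper_force: 20.0
time_s: 7.4
ee_pos: [487.8, 13.5, 100.4]
ee_rot: [179.8, 0.0, 97.4]
force: [5.7, 0.3, 4.1]
gripper_width: 16.5
gripper_force: 20.0
[ 35.28836269 -10.00740665] 344.16722413019454 [5.66029503 0.28007443 4.11271201]
```

View pics/c3.png

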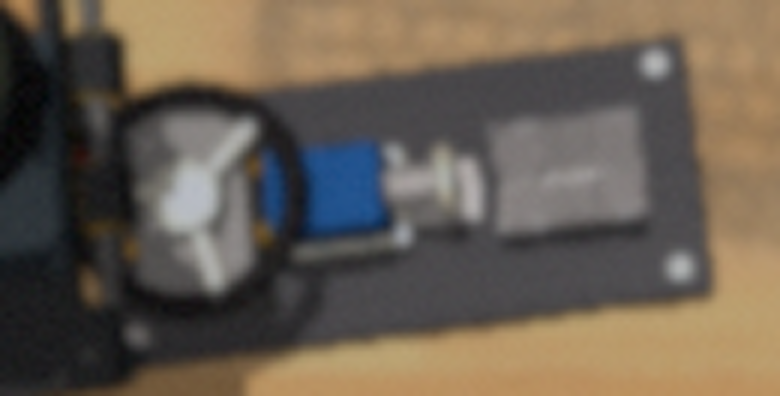

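The tailstock is home: its pad is at crop (470,187), clear of the V-block's left edge at (490,122), and the handle angle is 344.2°. I'll release and retreat upward.

In the tool's units: 2 mm is 0.04, -0.5 mm is -0.01.

```bash
echo '[[-0.01, 0.04, 0, 0, 0, 0], [0, 0, 0, 0, 0, 0], [0, 0, 0, 0, 0, 0], [0, 0, 0, 0, 0, 0], [0, 0, 0, 0, 0, 0]]' > next.json && python3 -m pendant next.json 50; echo '[[0, 0, -0.4, 0, 0, 0], [0, 0, -0.8, 0, 0, 0], [0, 0, -0.8, 0, 0, 0], [0, 0, -0.3, 0, 0, 0], [0, 0, 0, 0, 0, 8], [0, 0, 0, 0, 0, 8], [0, 0, 0, 0, 0, 4.6], [0, 0, 0, 0, 0, 0]]' > next.json && python3 -m pendant next.json 88
python3 - <<'E'
from h import *
c=lambda x,y:((x+.5)/6-.5+125,(y+.5)/6-.5+192)
V=[at('top',c(*p),38) for p in((490,122),(637,107),(648,222),(498,235))];m=np.mean(V,0);print(m,fx(m))
print(delta([538.2,-369.3,100]),state()['ee_rot'],state()['time_s'])
im=grab_frame('side');print(proj('side',[538.2,-369.3,32]));cv2.imwrite('pics/side3.png',im)
g=(im.max(2)<60).astype(np.uint8);cs,_=cv2.findContours(g[165:215,225:320],cv2.RETR_EXTERNAL,cv2.CHAIN_APPROX_NONE)
for q in cs:
    if cv2.contourArea(q)>40:print(cv2.boundingRect(q))
E
```

```text
time_s: 7.95
ee_pos: [487.6, 13.5, 99.5]
ee_rot: [-179.9, -0.0, 97.4]
force: [0.8, -0.6, 0.0]
gripper_width: 49.7
gripper_force: 0.0
time_s: 8.75
ee_pos: [487.9, 13.6, 214.8]
ee_rot: [-180.0, 0.0, 76.9]
force: [0.0, 0.0, 0.5]
gripper_width: 88.2
gripper_force: 0.0
[ 500.59989505 -162.4105742    38.        ] [-70.8107077   -0.08045783]
[-361.35900587  136.10649032  114.85920888] [-1.79969403e+02  1.37452819e-02  7.68593936e+01] 8.75
[260.80091923 185.60319122]
(61, 0, 19, 27)
(12, 0, 34, 34)
```

```bash
echo '[[-0.72, 0.272, 0, 0, 0, 0], [-0.72, 0.272, 0, 0, 0, 0], [-0.72, 0.272, 0, 0, 0, 0], [-0.72, 0.272, 0, 0, 0, 0], [-0.72, 0.272, 0, 0, 0, 0], [-0.72, 0.272, 0, 0, 0, 0], [-0.72, 0.272, 0, 0, 0, 0], [-0.72, 0.272, 0, 0, 0, 0]]' > next.json && python3 -m pendant next.json; echo '[[-0.72, 0.272, 0, 0, 0, 0], [-0.72, 0.272, 0.8, 0, 0, 0], [0, 0, 0.8, 0, 0, 0], [0, 0, 0.7, 0, 0, 0], [0, 0, 0, 0, 0, 0], [0, 0, 0, 0, 0, 0]]' > next.json && python3 -m pendant next.json
python3 - <<'E'
from h import *
print(delta([538.2,-369.3,21]),state()['ee_rot'])
for n in('side','top'):cv2.imwrite(f'pics/{n}4.png',grab_frame(n))
a=cv2.imread('pics/side4.png')[110:230,190:340];b=cv2.imread('pics/top4.png')[150:270,230:380]
cv2.imwrite('pics/d4.png',np.hstack([cv2.resize(a,(400,320)),cv2.resize(b,(400,320))]))
E
```

```text
time_s: 9.6
ee_pos: [528.5, -293.2, 214.7]
ee_rot: [-180.0, -0.0, 76.9]
force: [-0.2, -0.4, 0.4]
gripper_width: 87.8
gripper_force: 0.0
time_s: 10.2
ee_pos: [538.4, -364.2, 104.1]
ee_rot: [-180.0, -0.0, 76.9]
force: [0.2, -0.1, 0.1]
gripper_width: 88.3
gripper_force: 0.0
[-5.00518793  1.02982576 83.14091671] [-1.79971820e+02 -8.67642845e-03  7.69002592e+01]
```

View pics/d4.png

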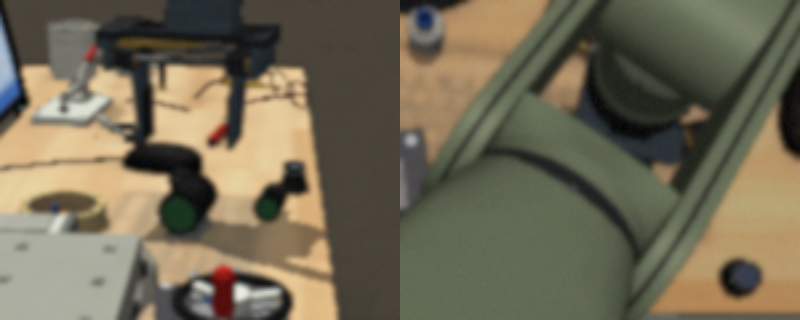

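The fingers bracket the barrel, with tips at crop (143,135) and (235,140) and the barrel at (190,195). I'll check the near end's projection, then descend and close.

```bash
python3 -c "
from h import *
print(proj('side',[546.2,-335.2,32]))"; echo '[[-0.1, 0.02, 0.4, 0, 0, 0], [0, 0, 0.5, 0, 0, 0], [0, 0, 0.4, 0, 0, 0], [0, 0, 0.2, 0, 0, 0], [0, 0, 0.16, 0, 0, 0], [0, 0, 0, 0, 0, 0]]' > next.json && python3 -m pendant next.json; echo '[[0, 0, 0, 0, 0, 0], [0, 0, 0, 0, 0, 0], [0, 0, 0, 0, 0, 0], [0, 0, 0, 0, 0, 0], [0, 0, 0, 0, 0, 0], [0, 0, 0, 0, 0, 0], [0, 0, 0, 0, 0, 0]]' > next.json && python3 -m pendant next.json 30 35
```

```text
[257.11051264 189.88965747]
time_s: 10.9
ee_pos: [538.4, -369.4, 21.4]
ee_rot: [180.0, 0.0, 76.9]
force: [0.2, 0.3, 0.1]
gripper_width: 88.3
gripper_force: 0.0
time_s: 11.6
ee_pos: [539.1, -369.8, 21.5]
ee_rot: [179.9, 0.0, 76.8]
force: [1.9, -0.4, 0.4]
gripper_width: 47.5
gripper_force: 35.0
```

```bash
echo '[[0, 0, -0.16, 0, 0, 0], [0, 0, -0.3, 0, 0, 0], [0, 0, -0.5, 0, 0, 0], [0, 0, -0.6, 0, 0, 0], [0, 0, -0.6, 0, 0, -8], [0, 0, 0, 0, 0, -8], [0, 0, 0, 0, 0, -4.6], [0, 0, 0, 0, 0, 0]]' > next.json && python3 -m pendant next.json
python3 - <<'E'
from h import *
print(delta([500.6,-163.1,75]),state()['ee_rot'],state()['force'])
im=grab_frame('top');cv2.imwrite('pics/e5.png',np.hstack([cv2.resize(grab_frame('side')[90:230,200:350],(400,373)),cv2.resize(im[130:270,220:370],(400,373))]))
E
```

```text
time_s: 12.4
ee_pos: [537.2, -368.8, 129.0]
ee_rot: [-179.9, -0.1, 97.4]
force: [-0.1, -0.3, -1.5]
gripper_width: 47.4
gripper_force: 35.0
[208.68011395  -9.55679619  54.18823403] [-1.79911588e+02 -5.68761403e-02  9.74301580e+01] [-0.13108414 -0.27692154 -1.46507905]
```

View pics/e5.png

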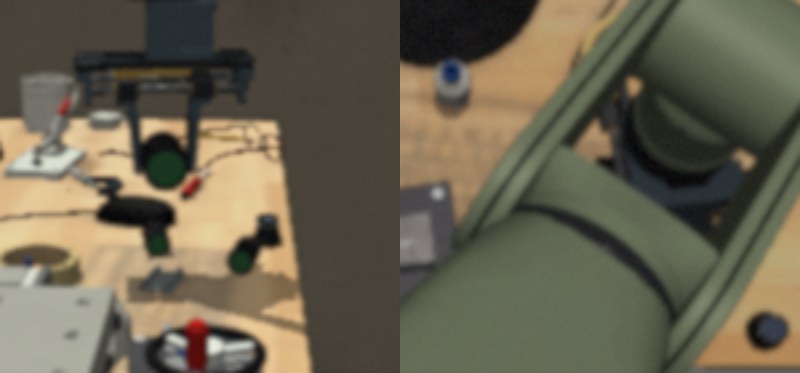

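The barrel is in the fingers, end at crop (165,165), and the rest is empty at (160,280). I'll move over the V.

In the tool's units: -1 mm is -0.02, 35 mm is 0.7.

```bash
echo '[[0.4, -0.02, 0, 0, 0, 0], [0.7, -0.032, 0, 0, 0, 0], [0.7, -0.032, 0, 0, 0, 0], [0.7, -0.032, 0, 0, 0, 0], [0.7, -0.032, 0, 0, 0, 0], [0.6, -0.024, 0, 0, 0, 0], [0.374, -0.02, 0, 0, 0, 0], [0, 0, 0, 0, 0, 0]]' > next.json && python3 -m pendant next.json; echo '[[0, 0, 0.4, 0, 0, 0], [0, 0, 0.4, 0, 0, 0], [0, 0, 0.28, 0, 0, 0], [0, 0, 0, 0, 0, 0], [0, 0, 0, 0, 0, 0]]' > next.json && python3 -m pendant next.json
python3 - <<'E'
from h import *
print(delta([500.6,-163.1,45]),state()['ee_rot'],state()['force'])
im=grab_frame('top');cv2.imwrite('pics/e6.png',np.hstack([cv2.resize(grab_frame('side')[140:280,200:350],(400,373)),cv2.resize(im[170:270,150:257],(400,373))]))
E
```

```text
time_s: 13.3
ee_pos: [500.3, -161.4, 128.8]
ee_rot: [-179.9, -0.1, 97.5]
force: [0.4, -0.4, -1.3]
gripper_width: 47.5
gripper_force: 35.0
time_s: 13.8
ee_pos: [501.8, -164.3, 75.0]
ee_rot: [-180.0, 0.0, 97.4]
force: [0.1, 0.3, -1.9]
gripper_width: 47.3
gripper_force: 35.0
[ 1.3554196  -0.9933002  29.99606055] [-1.79992091e+02  1.61088897e-02  9.73858765e+01] [ 0.11388495  0.25012537 -1.93601105]
```

View pics/e6.png

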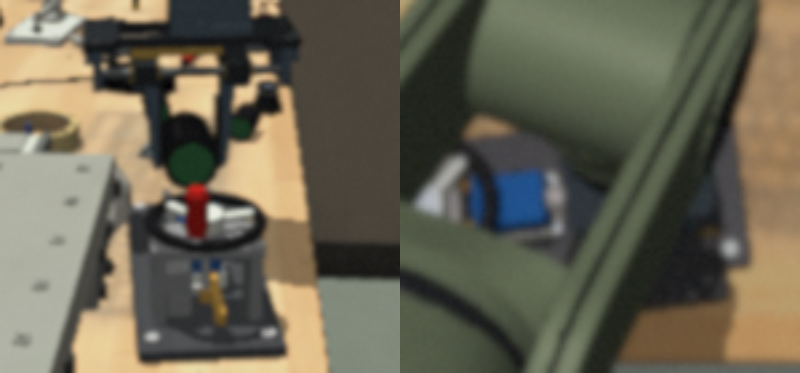

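The barrel hangs above the fixture in line with it, at crop (192,165). The tailstock is still home. I'll descend to just above the seat.

In the tool's units: 7 mm is 0.14, -1 mm is -0.02.

```bash
echo '[[0.02, -0.02, 0.2, 0, 0, 0], [0, 0, 0.2, 0, 0, 0], [0, 0, 0.14, 0, 0, 0], [0, 0, 0, 0, 0, 0], [0, 0, 0, 0, 0, 0]]' > next.json && python3 -m pendant next.json; echo '[[0, 0, 0.04, 0, 0, 0], [0, 0, 0.03, 0, 0, 0], [0, 0, 0, 0, 0, 0], [0, 0, 0, 0, 0, 0]]' > next.json && python3 -m pendant next.json;python3 -c "
from h import *
s=state();print(fx(s['ee_pos']),s['ee_pos'],s['force'],s['torque'],s['ee_rot'])"
```

```text
time_s: 14.4
ee_pos: [500.3, -162.7, 47.6]
ee_rot: [-180.0, -0.0, 97.4]
force: [0.1, 0.4, -1.6]
gripper_width: 47.8
gripper_force: 35.0
time_s: 14.8
ee_pos: [500.4, -162.7, 44.5]
ee_rot: [180.0, 0.0, 97.4]
force: [-0.2, -0.1, -1.7]
gripper_width: 47.3
gripper_force: 35.0
[-71.08914221   0.13167295] [ 500.42539222 -162.71401118   44.50489224] [-0.17329619 -0.09342138 -1.67463463] [-0.0408773  -0.09150496 -0.03265372] [1.79990964e+02 7.51816016e-03 9.74457212e+01]
```

```bash
for i in 1 2 3; do echo '[[0, 0, 0.016, 0, 0, 0], [0, 0, 0, 0, 0, 0], [0, 0, 0, 0, 0, 0]]' > next.json && python3 -m pendant next.json | grep -E 'pos|force:'; done
```

```text
ee_pos: [500.4, -162.7, 43.6]
force: [-0.1, -0.2, -1.8]
gripper_force: 35.0
ee_pos: [500.4, -162.7, 42.8]
force: [0.0, 0.2, -1.3]
gripper_force: 35.0
ee_pos: [500.8, -162.8, 42.2]
force: [1.3, -0.6, -1.2]
gripper_force: 35.0
```

In the tool's units: 0.5 mm is 0.01, 0.3 mm is 0.006.

```bash
echo '[[0, 0.01, 0.006, 0, 0, 0], [0, 0, 0, 0, 0, 0], [0, 0, 0, 0, 0, 0]]' > next.json && python3 -m pendant next.json | grep -E 'pos|force:'; for i in 1 2; do echo '[[0, 0, 0.01, 0, 0, 0], [0, 0, 0, 0, 0, 0], [0, 0, 0, 0, 0, 0]]' > next.json && python3 -m pendant next.json | grep -E 'pos|force:'; done
```

```text
ee_pos: [501.1, -162.7, 41.8]
force: [1.3, 0.3, -0.6]
gripper_force: 35.0
ee_pos: [501.4, -162.7, 41.5]
force: [2.6, 0.8, 0.4]
gripper_force: 35.0
ee_pos: [501.5, -162.8, 41.4]
force: [1.6, 0.0, 5.1]
gripper_force: 35.0
```

```bash
for i in 1 2; do echo '[[0, 0.004, 0.01, 0, 0, 0], [0, 0, 0, 0, 0, 0], [0, 0, 0, 0, 0, 0], [0, 0, 0, 0, 0, 0]]' > next.json && python3 -m pendant next.json | grep -E 'pos|force:'; done;python3 -c "
from h import *
s=state();print(fx(s['ee_pos']),s['force'],s['torque'],s['ee_rot'])"
```

```text
ee_pos: [501.4, -162.8, 41.3]
force: [0.1, 1.5, 10.0]
gripper_force: 35.0
ee_pos: [501.5, -162.8, 41.3]
force: [-1.9, 1.5, 13.0]
gripper_force: 35.0
[-71.2970888   -0.88831454] [-1.9224676   1.54652805 13.00534813] [0.15014374 0.11762205 0.11255512] [1.79948376e+02 4.73469142e-02 9.74676534e+01]
```

In the tool's units: -0.2 mm is -0.004.

```bash
echo '[[0, -0.004, 0, 0, 0, 0], [0, 0, 0, 0, 0, 0], [0, 0, 0, 0, 0, 0], [0, 0, 0, 0, 0, 0]]' > next.json && python3 -m pendant next.json | grep -E 'pos|force:';echo '[[0, 0, 0, 0, 0, 0], [0, 0, 0, 0, 0, 0], [0, 0, 0, 0, 0, 0], [0, 0, 0, 0, 0, 0], [0, 0, 0, 0, 0, 0], [0, 0, 0, 0, 0, 0], [0, 0, 0, 0, 0, 0], [0, 0, 0, 0, 0, 0]]' > next.json && python3 -m pendant next.json
python3 - <<'E'
from h import *
im=grab_frame('top');cv2.imwrite('pics/e7.png',np.hstack([cv2.resize(grab_frame('side')[140:280,200:350],(400,373)),cv2.resize(im[170:270,150:257],(400,373))]))
E
```

```text
ee_pos: [501.4, -162.8, 41.3]
force: [-1.7, 1.3, 12.8]
gripper_force: 35.0
time_s: 18.6
ee_pos: [501.4, -162.8, 41.3]
ee_rot: [179.9, 0.0, 97.5]
force: [-1.1, 0.8, 12.5]
gripper_width: 47.4
gripper_force: 35.0
```

View pics/e7.png

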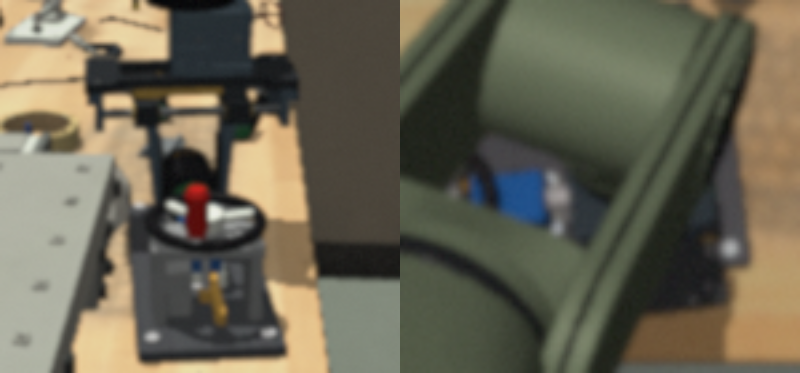

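The barrel is seated behind the wheel at crop (185,170), and the tailstock is still home. The push is steady at about 14 N including the barrel's weight, so I'm handing in.

```bash
python3 -c "
from workcell import *
print(job_done())"
```

```text
the job is handed in; nothing more can be done
None
```

I handed the job in at about 18.7 s: tailstock wound back to its stop with the wheel, and the barrel seated midway along the V, still gripped and pressed down with about 14 N. The judge returned no verdict.

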